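# Turn the crank to the round rest and clamp it

### The arm

A 6-joint arm with a two-finger parallel gripper is mounted at the origin on a cart in front of the work surface, level with it; the furniture and walls round the work are solid. World frame = base frame: x ahead of the robot, y to its left, z up, the work surface at z = 0. Lengths are in m, angles in degrees, forces in N, time in s.
With the tool pointing down it reaches from about 0.375 to 0.75 m from the base axis. Payload 9 kg.
Tool frame: the origin (TCP) lies where the fingers leave the gripper's body, on its centre line; the fingertips stand 73 mm ahead of it and the grasp point (between the pads) lies 54 mm ahead of it (robot.tip_reach is the distance from the TCP to the fingertips, in m); z points along the fingers, y is the line along which they close (so a half turn about z gives the same grasp; the last joint's range is limited). The gripper opens to 85 mm and grips with 20 to 120 N. Pads are 22 mm wide; open, the fingers measure 114 mm over their backs; the gripper's body (76 mm by 85 mm) begins 54 mm behind the grasp point. The pads swing forward as they close: fully open they stand 13 mm farther back than shut.
Start: joints at [-85.354, 5.964, 5.575, 89.605, 0, 77.527], TCP at [0.177, -0.573, 0.304] pointing down, gripper open.
Joint ranges: [-171.21, 171.21], [-48.23, 106.86], [-62.78, 66.21], [-105.2, 120.99], [-86.42, 89.51], [-180, 180]. Speed limits (degrees/s): [127.2, 127.2, 147.25, 180, 180, 180].

### API

Orientations are given as [roll, pitch, yaw] about the fixed x, y, z axes, in that order (R = Rz(yaw) Ry(pitch) Rx(roll)).
In Python, from plant import robot gives the robot as it stands. Calls block until the motion is done:
- robot.move_pose(position, orientation): joint-space move of the TCP to a pose.
- robot.line_to(position, vel=0.15, rotation=None, guard=None): straight line of the TCP; rotation=None keeps the orientation; vel is the mean speed in m/s. With guard (N) it stops when the force on the tool has changed by that much, and returns True; else False.
- robot.goto_joints(angles): joint-space move.
- robot.set_gripper(opening): finger opening in m; the grip force is fixed at half the most; returns when the fingers have stopped.
- robot.pause(seconds).
- robot.ik(position, orientation): joint angles nearest the present ones, or None.
- robot.observe(): the state.
- robot.grab_frame(name): name is "side" or "top" or "wrist"; returns the picture (480x640x3 uint8, blue, green, red); there is no depth.
- robot.get_calibration(name): a dict with "vertical_fov" (degrees; the focal length in pixels is half the picture's height over the tangent of half this angle, whatever the lens; pixels are square), "cx", "cy" (the principal point, pixels), "rvec" (rotation vector, rad) and "tvec" (3), from world to camera coordinates, as OpenCV has them. Camera axes: x right, y down, z forward; pixel columns grow to the right and rows downward; lengths in m; the calibration is good to about 2 mm. A picture is of the moment at which its call begins: read the wrist's pose just before it. get_calibration takes no time and is no camera call; for the wrist camera it gives the pose at the moment of the call.
A pose or a line that the arm cannot do raises robot.IKError and nothing moves.
- robot.job_done(): hands the job in; it is judged then, once.
The state is a dict: "time": time; "q": joint angles; "qvel": joint speeds; "joint_torque": joint torques, N m; "tool_pos": TCP position; "tcp_rot": TCP orientation; "ft_force": force on the tool from outside, world axes, zero at the start; "torque": the same for the moment, N m; "gripper_width": finger opening in m; "gripper_force": force on a finger pad.
Only numpy, scipy, OpenCV 4.12 (cv2) and the standard library are available. Lean on these libraries where they do the work, as an engineer would, in place of code of your own. Each camera call takes 0.05 s, during which the arm holds its last target. There are 200 camera calls.

### The job

With a fingertip, gently push the crank arm round until its free end is right above the round-headed rest (not the square one) and leave it there. Then push the clamp lever at the foot of the stand fully home to the right, against its stop pin. Only push: do not grip or lift anything, and leave the parts lying about where they are.

Things in the scene. Friction and masses are not known exactly. Their poses are not given: they have to be found in the camera images.
- stand: Fixed grey crank-fitting stand: a round base 160 mm across and 12 mm thick with an upright column. Origin at the centre of the underside, on the table; z is up and is the axis about which both the crankset and the clamp lever turn. Its -x axis (roughly towards the robot) is called its front. It may be yawed about 0.2 rad either way. The chainring on top has radius 86 mm and its underside is 100 mm above the table.
- crank_end (a point): Point on the top face of the silver crank arm, at its free end (centre of the pedal hole), 165 mm from the stand's axis and 126 mm above the table. The arm runs straight out from the stand's axis to this point and about 12 mm beyond; it is about 25 mm wide and 11 mm thick (115 to 126 mm above the table), with free space under it outside the chainring (more than 86 mm from the axis).
- crank (a joint): Angle of the crankset in rad about the stand's upright axis: 0 when the arm points to the stand's front, growing counter-clockwise seen from above; range -2.3 to 2.3. It turns either way with about 0.25 N m of friction (2 N at 120 mm) and stays where it is left.
- round_top (a point): Centre of the flat top of the round-headed steel rest: head 38 mm across, top 102 mm above the table, so the crank arm passes 13 mm above it. The rest is a fixed post that stands at the left or the right of the stand, about 165 mm from its axis.
- square_top (a point): Centre of the flat top of the square-headed steel rest, otherwise like the round one (36 x 36 mm head, top 102 mm above the table), on the other side of the stand. Not used in this job.
- clamp_end (a point): Outer end of the clamp lever, on its centreline, 150 mm from the stand's axis and 46 mm above the table. The lever is a round steel bar, 13 mm thick, that runs level and straight out from the column under the chainring to the front; from 105 to 150 mm from the axis it carries a black sleeve 19 mm thick with a rounded end 10 mm farther out.
- clamp (a joint): Angle of the clamp lever in rad: 0 = open, against the left stop pin, 26 degrees to the left of the stand's front as the robot sees it; 0.9 = fully home, against the right stop pin, 26 degrees to the right of the front. It grows counter-clockwise seen from above (the end moves to the robot's right). It has about 0.2 N m of friction and stays where it is left. The stop pins rise from the base, 66 mm from the axis, to 58 mm above the table.
- pedal: Loose black pedal with orange reflectors, 93 x 111 x 27 mm, lying to the left of the stand, in front of the left rest. Origin at the centre of its underside. Leave it alone.
- bb_cup_3: Loose black bearing cup, a ring 40 mm across and 11 mm high, behind the stand to the right. Origin at the centre of its underside. Leave it alone.
- spacer_stack: Loose black spacer stack, 34 mm across and 21 mm high, behind the stand to the left. Origin at the centre of its underside. Leave it alone.
- seat_clamp: Loose black seat clamp, 36 x 45 x 14 mm, to the left of the stand, behind the left rest. Origin at the centre of its underside. Leave it alone.
- bb_cup_2: Loose white bearing cup, a ring 40 mm across and 11 mm high, straight behind the stand. Origin at the centre of its underside. Leave it alone.
Not all that is in view belongs to the job. What is shaped like the part that bears round_top but green is not meant.

How it is judged:
By the outcome, as a careful person would: the job done as asked, in the order asked, and still so for the second after the job is handed in, with the robot touching nothing.
It also fails if it takes over 64 s, if anything falls off the work surface, if the arm or the gripper's body presses on something with over 40 N, if the wrist force passes 120 N, or if a joint passes its speed limit or range.

## Working session

There is one attempt and no reset: what is moved stays moved. The work goes in short steps, each a Python script; the robot and the scene stay as the last script left them, time stands still between calls to the robot, and variables do not carry over. Pictures are saved under pics/ and viewed, at most 10 in all, crops included, and the job is handed in when it is done.

```bash
mkdir -p pics; ls; python3 - <<'E'
from plant import robot
import cv2
for n in ("top","side"):
    cv2.imwrite(f"pics/{n}0.png",robot.grab_frame(n)); print(n,robot.get_calibration(n))
print(robot.observe()["time"])
E
```

```text
pics
top {'vertical_fov': 45.91498403851263, 'cx': 309.85854240465994, 'cy': 235.54329693875377, 'rvec': array([ 2.18243402, -2.19284776,  0.08324027]), 'tvec': array([0.23251996, 0.5639061 , 1.0688782 ])}
side {'vertical_fov': 49.2357433701857, 'cx': 323.60596349137234, 'cy': 234.68494893483955, 'rvec': array([ 0.05393428,  2.66393733, -1.63647792]), 'tvec': array([ 0.51674041, -0.01837208,  1.26921263])}
0.1
```

View pics/top0.png

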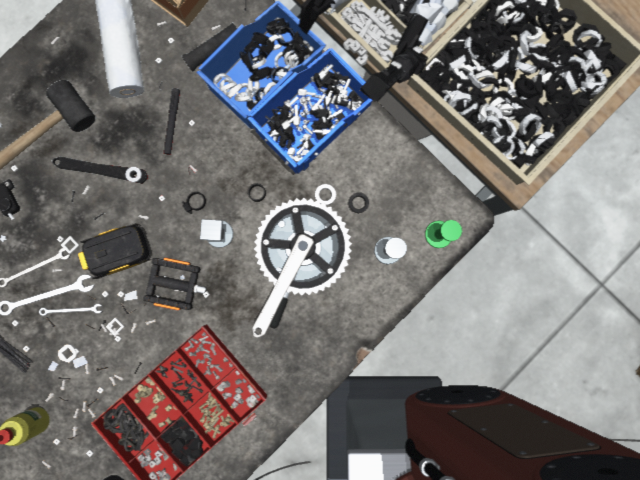

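View pics/side0.png

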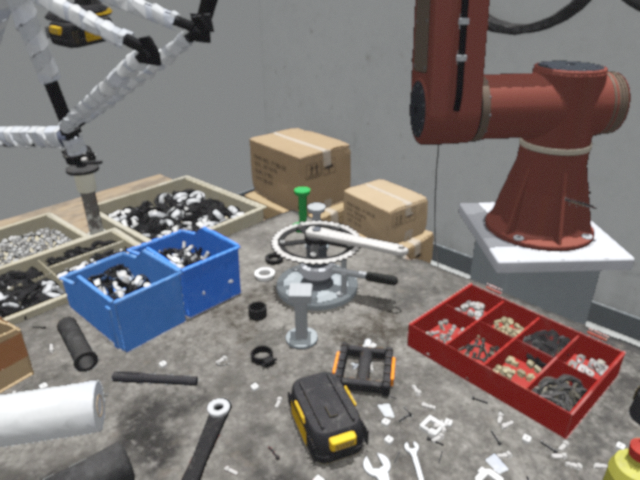

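The top view shows the crank hub at about (302,244), the crank end at about (260,331), the round rest on the right at about (397,247) and the square one on the left at about (211,229). The green decoy is at (450,231). I'll zoom in and project these to world coordinates.

```bash
cat > h.py <<'E'
import numpy as np, cv2
from plant import robot
def ray(n,uv,z,c=None):
    c=c or robot.get_calibration(n); f=240/np.tan(np.radians(c["vertical_fov"]/2))
    R=cv2.Rodrigues(c["rvec"])[0]; o=-R.T@c["tvec"]
    d=R.T@np.array([(uv[0]-c["cx"])/f,(uv[1]-c["cy"])/f,1]); return o+d*(z-o[2])/d[2]
def proj(n,p,c=None):
    c=c or robot.get_calibration(n); f=240/np.tan(np.radians(c["vertical_fov"]/2))
    K=np.array([[f,0,c["cx"]],[0,f,c["cy"]],[0,0,1]])
    return cv2.projectPoints(np.array(p,float).reshape(-1,3),c["rvec"],c["tvec"],K,None)[0].reshape(-1,2)
E
python3 - <<'E'
from h import *
for nm,uv,z in (("hub",(302,244),.126),("end",(260,331),.126),("round",(397,247),.102),("sq",(211,229),.102),("clampend",(275,324),.046),("green",(450,231),.1),("redbox",(207,327),.05),("redbox2",(265,397),.05)):
    print(nm,ray("top",uv,z).round(3))
im=cv2.imread("pics/top0.png")[190:345,195:420]
cv2.imwrite("pics/crop.png",cv2.resize(im,None,fx=3.5,fy=3.5,interpolation=cv2.INTER_CUBIC))
E
```

```text
hub [0.543 0.244 0.126]
end [0.394 0.317 0.126]
round [0.538 0.076 0.102]
sq [0.572 0.406 0.102]
clampend [0.399 0.295 0.046]
green [ 0.566 -0.019  0.1  ]
redbox [0.395 0.421 0.05 ]
redbox2 [0.267 0.314 0.05 ]
```

View pics/crop.png

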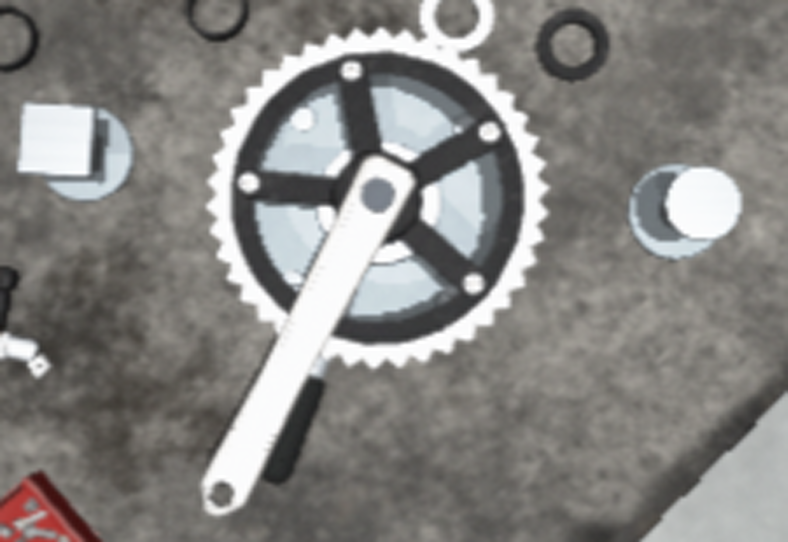

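```bash
python3 - <<'E'
from h import *
px=lambda x,y:((x+.5)/3.5-.5+195,(y+.5)/3.5-.5+190)
C={"hub":(378,194,.126),"end":(220,494,.126),"round":(703,203,.102),"sq":(57,140,.102),"cl_tip":(277,482,.046),"cl_in":(316,378,.046)}
P={k:ray("top",px(x,y),z) for k,(x,y,z) in C.items()}
# chainring circle fit check: extreme left/right/top/bottom of ring at z~.103
P["ringC"]=ray("top",px((208+549)/2,(30+367)/2),.103)
for k,p in P.items():
    d=(p-P["hub"])[:2]; print(k,p.round(4),"r %.4f ang %.1f"%(np.hypot(*d),np.degrees(np.arctan2(d[1],d[0]))%360), proj("side",p).round(1))
s=robot.observe(); print(s["tcp_rot"],s["tool_pos"])
h=P["hub"]
for z,r,a0,a1 in ((.187,.128,154,268),(.111,.138,160,215)):
  for yo in (90,-90):
    for a in np.linspace(a0,a1,4):
      t=np.radians(a); e=np.array([np.cos(t),np.sin(t)]); tt=np.array([-e[1],e[0]])
      q=robot.ik([*(h[:2]+r*e-.025*tt),z],[180,0,a+yo]); print(a,yo,None if q is None else np.round(q,0))
E
```

```text
hub [0.541 0.243 0.126] r 0.0000 ang 0.0 [[315.3 229.7]]
end [0.3944 0.3208 0.126 ] r 0.1659 ang 152.0 [[400.2 247.7]]
round [0.5369 0.0785 0.102 ] r 0.1645 ang 268.6 [[315.6 206. ]]
sq [0.5704 0.4058 0.102 ] r 0.1655 ang 79.7 [[299.5 288.2]]
cl_tip [0.393  0.2976 0.046 ] r 0.1578 ang 159.7 [[396.3 279.7]]
cl_in [0.4476 0.2769 0.046 ] r 0.0993 ang 160.0 [[365.7 274.6]]
ringC [0.5399 0.2429 0.103 ] r 0.0010 ang 183.8 [[316.  240.6]]
[-1.79930767e+02 -1.45748403e-02  1.71219673e+01] [ 0.17661783 -0.57317954  0.30318956]
154.0 90 [ 23.  -3. -16.  77.   0. -41.]
192.0 90 [ 15. -16. -27.  79.   0. -87.]
230.0 90 [   4.  -17.  -28.   79.    0. -136.]
268.0 90 [  -2.   -7.  -19.   77.    0. -180.]
154.0 -90 [ 23.  -3. -16.  77.   0. 139.]
192.0 -90 [ 15. -16. -27.  79.   0.  93.]
230.0 -90 [  4. -17. -28.  79.   0.  44.]
268.0 -90 [ -2.  -7. -19.  77.   0.   0.]
160.0 90 [ 22.  -4. -25.  69.   0. -48.]
178.33333333333334 90 [ 19. -11. -31.  70.   0. -70.]
196.66666666666666 90 [ 13. -16. -35.  71.   0. -93.]
215.0 90 [   7.  -17.  -37.   71.    0. -118.]
160.0 -90 [ 22.  -4. -25.  69.   0. 132.]
178.33333333333334 -90 [ 19. -11. -31.  70.   0. 110.]
196.66666666666666 -90 [ 13. -16. -35.  71.   0.  87.]
215.0 -90 [  7. -17. -37.  71.   0.  62.]
```

```bash
cat >> h.py <<'E'
H=np.array([.5405,.243])
def pose(a,r,off,z):
    t=np.radians(a); e=np.array([np.cos(t),np.sin(t)]); tt=np.array([-e[1],e[0]])
    return [*(H+r*e+off*tt),z],[180,0,(a-90+180)%360-180]
def ln(a,r,off,z,vel=.1,guard=None):
    p,o=pose(a,r,off,z); return robot.line_to(p,vel=vel,rotation=o,guard=guard)
def st(m=""):
    s=robot.observe(); print(m,"t=%.2f"%s["time"],np.round(s["tool_pos"],4),np.round(s["ft_force"],1))
E
python3 - <<'E'
from h import *
print(robot.tip_reach); robot.set_gripper(0.0); print(robot.tip_reach,robot.observe()["gripper_width"]); st()
robot.move_pose(*pose(152,.128,-.055,.27)); st("hover")
ln(152,.128,-.055,.186,.15); st("down")
cv2.imwrite("pics/s1.png",cv2.resize(robot.grab_frame("side")[130:330,240:480],None,fx=3,fy=3))
p,_=pose(152,.128,-.055,.113); print(proj("side",p))
E
```

```text
0.0726
0.0726 3.884511408145237e-05
 t=0.87 [ 0.1766 -0.5734  0.3039] [-0.3  0.6  0.3]
hover t=4.23 [0.4537 0.3512 0.27  ] [-0.1  0.8 -0.2]
down t=4.94 [0.4537 0.3517 0.1869] [0.3 1.1 0.2]
[[368.3910804  263.78777461]]
```

View pics/s1.png

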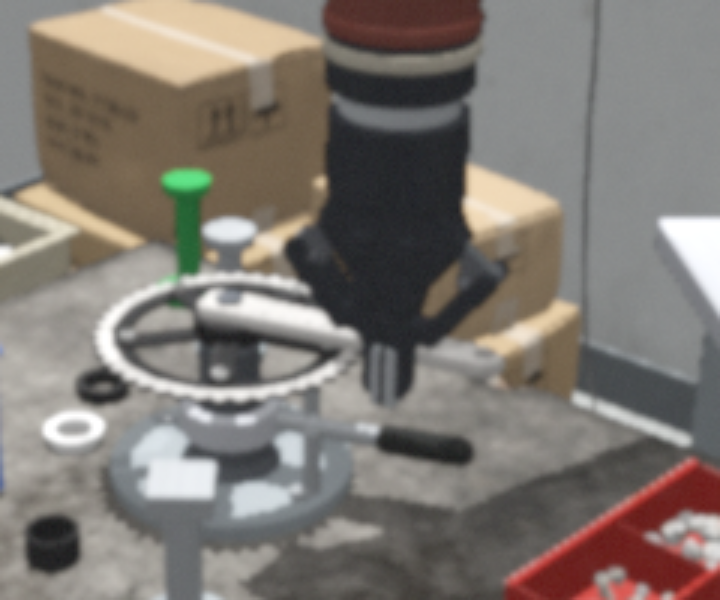

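The closed fingertips appear where I predicted, at about (387,400) in the crop, level with the arm edge. I'll push the crank to a little short of the target.

```bash
python3 - <<'E'
from h import *
print(ln(152,.128,-.015,.186,.05,guard=1.8)); s=robot.observe(); st("contact")
t=np.radians(152); print("off",(np.array(s["tool_pos"][:2])-H)@[-np.sin(t),np.cos(t)])
for a in np.arange(160,263,8.5):
    ln(a,.128,-.0235,.186,.1)
st("pushed")
ln(a,.128,-.05,.186,.1); ln(a-5,.128,-.07,.28,.25); st("away")
im=robot.grab_frame("top")[190:345,195:420]
cv2.imwrite("pics/c2.png",cv2.resize(im,None,fx=3.5,fy=3.5,interpolation=cv2.INTER_CUBIC)); print(a)
E
```

```text
True
contact t=5.64 [0.437  0.3215 0.1857] [0.  0.2 0.2]
off -0.020741987068587913
pushed t=10.05 [0.4989 0.1198 0.186 ] [-0.  -0.5  1. ]
away t=11.02 [0.444  0.134  0.2806] [ 0.3  0.6 -0.5]
262.0
```

View pics/c2.png

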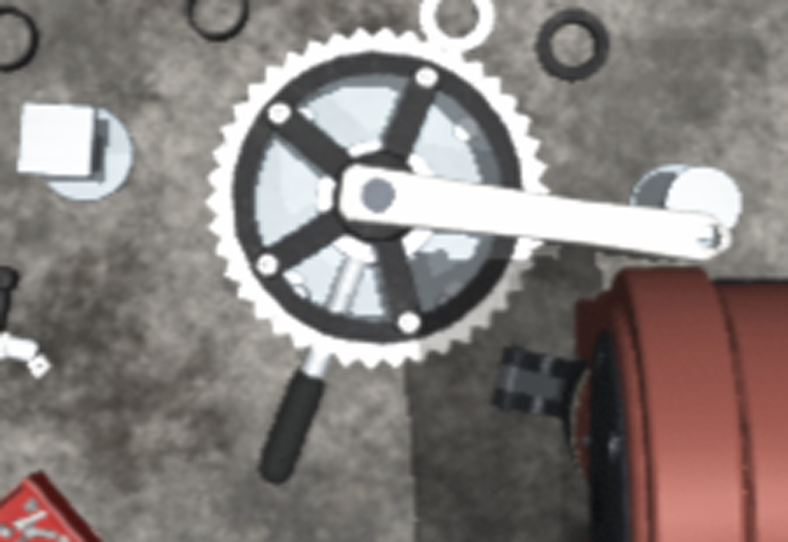

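The crank arm has swung round, with its end at crop (713,237), and its axis passes just short of the round head's centre at (703,203). I'll compute the remaining angle and finish the push.

```bash
python3 - <<'E'
from h import *
px=lambda x,y:((x+.5)/3.5-.5+195,(y+.5)/3.5-.5+190)
an=lambda p,h:np.degrees(np.arctan2(p[1]-h[1],p[0]-h[0]))%360
h=ray("top",px(378,194),.126); e=ray("top",px(713,237),.126); r=ray("top",px(703,203),.102)
m=an(e,h); tgt=an(r,h); print("crank",m,"target",tgt,e,r)
a=262+(tgt-m); print("cmd",a)
ln(257,.128,-.05,.186,.25); ln(260,.128,-.03,.186,.1)
ln(262,.128,-.0235,.186,.05)
ln(a,.128,-.0235,.186,.03); st("pushed")
ln(a,.128,-.05,.186,.08); ln(a-8,.128,-.09,.28,.25); st("away")
im=robot.grab_frame("top")[190:345,195:420]
cv2.imwrite("pics/c3.png",cv2.resize(im,None,fx=3.5,fy=3.5,interpolation=cv2.INTER_CUBIC))
E
```

```text
crank 262.40868736932913 target 268.59582999880945 [0.51891388 0.07755707 0.126     ] [0.53692541 0.07848077 0.102     ]
cmd 268.1871426294803
pushed t=13.00 [0.5129 0.1158 0.186 ] [-0.7 -1.  -1.2]
away t=14.07 [0.4305 0.1322 0.28  ] [ 0.   0.2 -0.1]
```

View pics/c3.png

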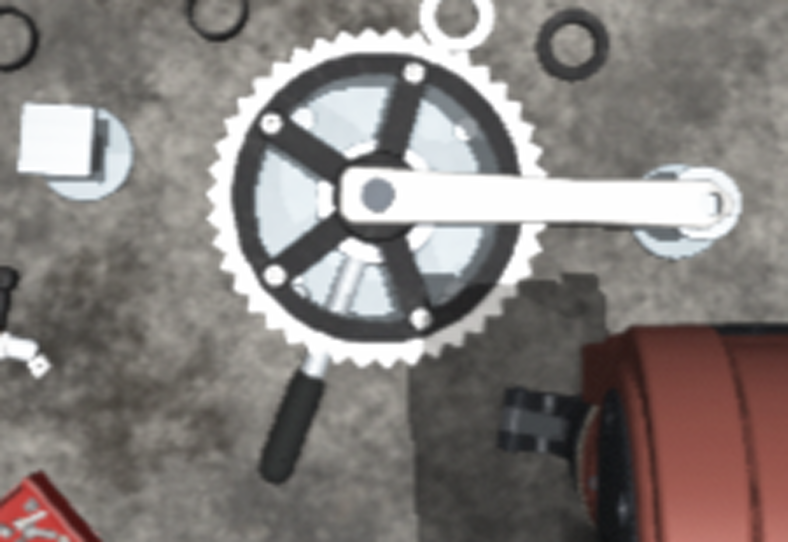

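The crank end at (716,203) is now over the round head, within about 0.5°. Next is the clamp lever.

```bash
python3 - <<'E'
from h import *
robot.move_pose(*pose(160,.141,-.055,.22))
ln(160,.141,-.055,.111,.15); st("down")
print(ln(160,.141,-.015,.111,.05,guard=1.8)); st("contact")
for a in np.arange(166,206,8):
    if ln(a,.141,-.0205,.111,.1,guard=12): print("stopped early",a); break
st("near")
for a in np.arange(203,222,3):
    if ln(a,.141,-.0205,.111,.03,guard=7): print("stop",a); break
st("end")
s=robot.observe(); p=np.array(s["tool_pos"][:2])-H; print("tool ang",np.degrees(np.arctan2(p[1],p[0]))%360+np.degrees(np.arcsin(.0205/np.hypot(*p))))
E
```

```text
down t=16.88 [0.4274 0.3431 0.112 ] [0.  0.2 0.3]
False
contact t=17.83 [0.4133 0.3053 0.1111] [ 0.8 -0.  -0.1]
near t=19.49 [0.4002 0.2193 0.111 ] [ 0.7 -0.3  1.4]
stop 203
end t=19.87 [0.4017 0.2107 0.1109] [0.  4.6 1.9]
tool ang 201.37402951763391
```

The push stopped about 10° earlier than expected, so I'll take a look.

```bash
python3 - <<'E'
from h import *
cv2.imwrite("pics/s2.png",cv2.resize(robot.grab_frame("side")[130:330,240:480],None,fx=3,fy=3))
st()
for a in (160,201,211.6):
    print(a,(proj("side",pose(a,.15,0,.046)[0])-[240,130])*3)
E
```

```text
t=19.92 [0.4017 0.2107 0.1109] [0.3 4.7 3.5]
160 [[457.55961632 446.66460056]]
201 [[432.34504272 365.21978915]]
211.6 [[409.6887272  348.39604479]]
```

View pics/s2.png

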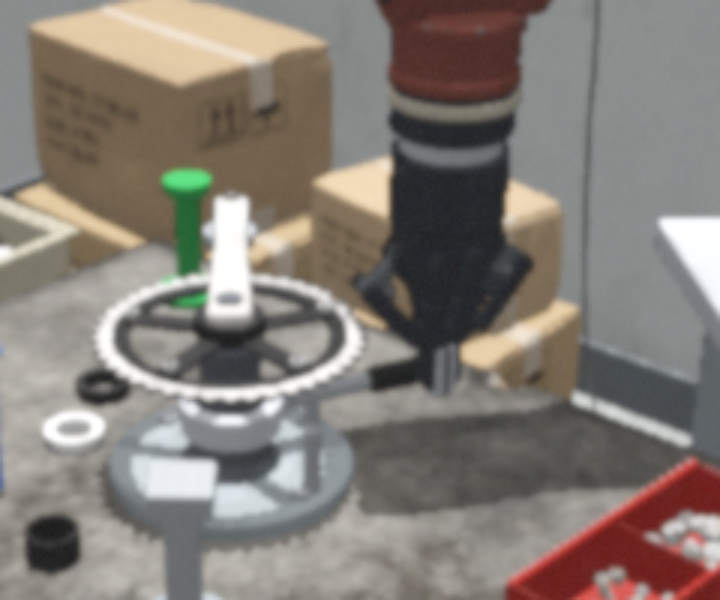

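The lever has followed the finger and its sleeve now points at about 200°. Either it is home, because it started part-way, or the guard tripped early. I'll push on with a moderately higher guard and check where the visible stop pin is.

```bash
python3 - <<'E'
from h import *
for f in (174,186):
  for s in (-26,26):
    # pin centre a bit outside lever: lever half 6.5 + pin ~5 at r 66 -> ~10deg
    a=f+s+np.sign(s)*10
    print(f,s,(proj("side",[pose(a,.066,0,.012)[0],pose(a,.066,0,.058)[0]])-[240,130]).ravel()*3)
r=ln(208,.141,-.0205,.111,.02,guard=12); st(r)
s=robot.observe(); p=np.array(s["tool_pos"][:2])-H; print("tool ang",np.degrees(np.arctan2(p[1],p[0]))%360+np.degrees(np.arcsin(.0205/np.hypot(*p))))
robot.pause(.3); st()
E
```

```text
174 -26 [308.13457461 490.18717179 308.94900809 427.627492  ]
174 26 [312.16795794 426.90377158 313.00896358 367.22833781]
186 -26 [319.60023183 480.22227671 320.64899359 418.1011878 ]
186 26 [299.12082396 418.74698258 299.69581156 359.46116617]
True t=20.23 [0.4017 0.2104 0.1108] [1.1 3.1 2.6]
tool ang 201.48135789870653
 t=20.52 [0.4016 0.2104 0.1108] [-1.   5.3  4.4]
```

The push meets a hard stop at about 201°, and the visible pin at x≈311 fits a stand front of about 174–175°, so home is about 200–201°. I'll retract and verify from above.

```bash
python3 - <<'E'
from h import *
ln(201,.141,-.06,.111,.1); ln(201,.16,-.07,.26,.25)
robot.goto_joints([-20,*robot.observe()["q"][1:]]); st("away")
im=robot.grab_frame("top")[190:345,195:420]
cv2.imwrite("pics/c4.png",cv2.resize(im,None,fx=3.5,fy=3.5,interpolation=cv2.INTER_CUBIC))
E
```

```text
away t=22.94 [ 0.4428 -0.0226  0.2581] [1.1 0.3 0.1]
```

View pics/c4.png

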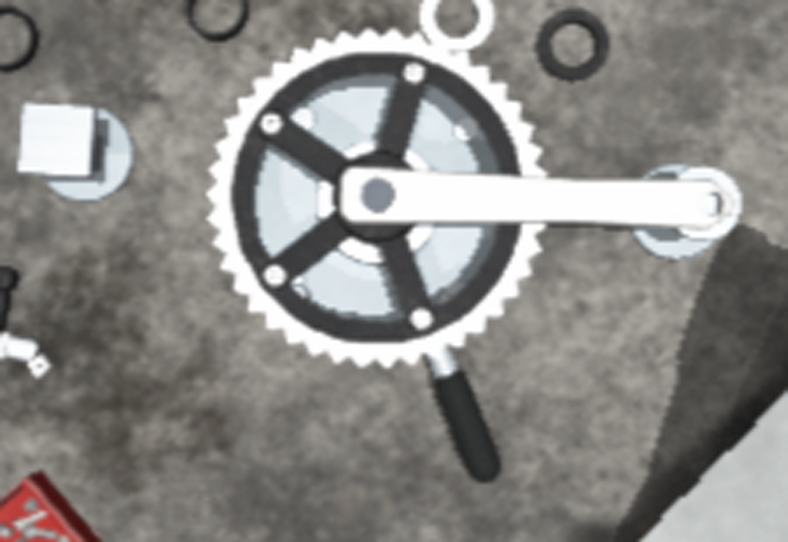

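```bash
python3 - <<'E'
from h import *
px=lambda x,y:((x+.5)/3.5-.5+195,(y+.5)/3.5-.5+190)
for n,x,y,z in (("tip",485,481,.046),("in",442,360,.046),("leftpin",302,290,.058),("crankend",716,203,.126)):
    d=ray("top",px(x,y),z)[:2]-H; print(n,np.hypot(*d),np.degrees(np.arctan2(d[1],d[0]))%360)
E
```

```text
tip 0.1576929767309173 200.5950661193909
in 0.09003793460889807 201.5723413950916
leftpin 0.061652898097556426 138.675885691346
crankend 0.16726576075060573 268.3620950937892
```

The left pin is at 138.7°. Adding the roughly 10° contact offset and the 51.6° of travel puts home at about 200.3°, and I measured the lever at 200.6–201.5°. The crank is within 0.3° of the round rest.

```bash
python3 -c "
from plant import robot
print(robot.job_done())"
```

```text
the job is handed in; nothing more can be done
None
```

The crank end is above the round-headed rest (within about 0.3°, or 1 mm, in the top view), the clamp lever is against its right stop pin, and the job was handed in at about 23 s on the robot's clock.

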